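Set the edge burnisher's speed and start it

ROBOT

A 6-joint arm with a two-finger parallel gripper is mounted at the origin on the work surface. World frame = base frame: x ahead of the robot, y to its left, z up, the work surface at z = 0. Lengths are in m, angles in rad, forces in N, time in s.
With the tool pointing down it reaches from about 0.3 to 0.875 m from the base axis. Payload 4.2 kg.
Tool frame: the origin (TCP) lies at the very end of the fingers, on their centre line; the grasp point (between the pads) lies 19 mm behind it; z points along the fingers, x is the direction in which the jaws open and shut, and the axes are right-handed (so a half turn about z gives the same grasp; the last joint's range is limited). The gripper opens to 85 mm and grips with 20 to 120 N. Pads are 22 mm wide; open, the fingers measure 114 mm over their backs; the gripper's body (76 mm by 85 mm) begins 54 mm behind the grasp point. The pads swing forward as they close: fully open they stand 13 mm farther back than shut.
Start: joints at [1.321, 0.32, 1.565, -0, 1.257, -0.02], TCP at [0.131, 0.56, 0.231] pointing down, gripper open.
Joint ranges: [-3.11, 3.11], [-0.84, 2.01], [0.21, 2.61], [-1.34, 4.49], [0.05, 2.63], [-2.56, 2.56]. Speed limits (rad/s): [2.57, 2.57, 3.14, 3.14, 3.14, 3.14].

INTERFACE

Orientations are given as a rotation vector (axis times angle).
In Python, from cell import robot gives the robot as it stands. Calls block until the motion is done:
- robot.reach(position, orientation): joint-space move of the TCP to a pose.
- robot.servo_line(position, rotation=None, v=0.15, max_force=None): straight line of the TCP; rotation=None keeps the orientation; v is the mean speed in m/s. With max_force (N) it stops when the force on the tool has changed by that much, and returns True; else False.
- robot.move_joints(angles): joint-space move.
- robot.grip(opening): finger opening in m; the grip force is fixed at half the most; returns when the fingers have stopped.
- robot.dwell(seconds).
- robot.inverse_kinematics(position, orientation): joint angles nearest the present ones, or None.
- robot.snapshot(name): name is "scene" or "top"; returns (picture, depth): 420x560x3 uint8, red, green, blue; 420x560 float32, m along the optical axis (not along the pixel's ray), 0 where there is no reading.
- robot.camera_model(name): a dict with "mtx" (3x3 intrinsics, pixels), "rvec" (rotation vector, rad) and "tvec" (3), from world to camera coordinates, as OpenCV has them. Camera axes: x right, y down, z forward; pixel columns grow to the right and rows downward; lengths in m; the calibration is good to about 2 mm. A picture is of the moment at which its call begins. camera_model takes no time and is no camera call.
A pose or a line that the arm cannot do raises robot.MotionError and nothing moves.
- robot.close_job(): hands the job in, once; it reports no verdict.
Trained networks look in the newest picture that a camera, given by its name, has taken for a name from the list of things; names that differ only in an ending like _2 or _b are one class to them, and where a whole thing is asked for, a point or a joint stands for the part that bears it (a point fixed in the world has none). Each returns a list of dicts, best first, with "p" (0 to 1); they miss things now and then, are a little off and sometimes report something else, mostly with a low value. They report only what shows in the picture. A call takes as long as a camera call. They do not tell look-alikes from the thing itself.
- robot.recognise(camera, thing): "bbox" ([left, top, right, bottom] as shares, 0 to 1, of the picture: columns of its width, rows of its height, round what is visible of it).
- robot.mark_of(camera, thing): "centre" ([column, row] as shares, 0 to 1, of the picture: columns of its width, rows of its height: a listed point, or the origin of a listed thing).
Readings, each from a call of its own:
- robot.get_t(): time.
- robot.get_q(): joint angles.
- robot.get_qd(): joint speeds.
- robot.get_joint_torque(): joint torques, N m.
- robot.get_eef_pos(): TCP position.
- robot.get_orientation(): TCP orientation.
- robot.get_wrist_force(): force on the tool from outside, world axes, zero at the start.
- robot.get_wrist_torque(): the same for the moment, N m.
- robot.get_grip_width(): finger opening in m.
Only numpy, scipy, OpenCV 4.12 (cv2) and the standard library are available. Lean on these libraries where they do the work, as an engineer would, in place of code of your own. Each camera call takes 0.05 s, during which the arm holds its last target.

TASK

With a fingertip, gently push the pointer of the burnishing machine's rotary speed selector around click by click, clockwise as seen from above, to the fifth speed (the fifth bar after the hollow square that marks off) without ever clicking on past it. Only when it rests there, press the round start button on the small push-button station right down and let it come back up. Grasp nothing, and leave the knob of the other control box and everything else on the bench as they are.

Things in the scene. Friction and masses are not known exactly. Their poses are not given: they have to be found in the camera images.
- dial_center (a point): point on the selector's upright axis, at the height of the machine's control panel (50 mm above the bench). The control box is 200 x 200 mm, grey, fixed, with this point at its middle. Its axes: x towards the machine's motor, y towards the side of the off mark, z up (the machine stands turned by up to 0.25 rad). The motor and its wooden bobbin stand behind, 145 mm and more from this point along x, up to 120 mm above the bench
- pointer_tip (a point): top of the outer end of the selector's black pointer, 60 mm from the axis and 30 mm above the panel. The pointer is a straight bar 12 mm wide that runs radially out from a round hub 48 mm across; between 24 and 60 mm from the axis it can be pushed on its flank. The bar spans 5 to 29 mm above the panel; its top has a white line. The point's own x axis points outwards along the pointer
- machine: the burnishing machine, with its selector; fixed; origin on the selector's axis at bench height, axes as for the point above
- selector (a joint): angle of the selector in rad, growing clockwise seen from above: 0 at off, then one click every 0.524 rad (30 degrees): 1 at 0.524, 2 at 1.047, 3 at 1.571, 4 at 2.094, 5 at 2.618, 6 at 3.142, 7 at 3.665. It starts at rest in any of off, 1, 2 or 3. A spring catch holds it in each position (about 3 to 5 N of push at 48 mm from the axis takes it over); half way between two positions it snaps on into the next by itself and stays there
- mark_off (a point): the mark of the off position on the panel: a white hollow square of 16 mm, 75 mm from the axis. At off the pointer points at it (105 degrees round from the axis of the panel's x towards its y). Clockwise from it follow seven white radial bars, 30 degrees apart, each longer than the one before (7 to 24 mm)
- mark_5 (a point): point at the fifth bar, 75 mm from the axis, at panel height, where the pointer must point
- start_button_top (a point): centre of the top of the round black start button, 38 mm across, on the grey fixed push-button station (85 x 85 x 40 mm), which stands to the left or the right of the machine
- start_button (a joint): travel of the start button in m: 0 up, 0.006 fully down (about 5 N); a spring brings it back
- creaser_knob (a joint): angle of the small knob (32 mm across with a bar grip, its top 94 mm above the bench) on the white control box of another tool, a 90 x 90 x 50 mm box fixed on the opposite side of the machine from the push-button station; 0 at the start, to be left alone
- hammer: bystander: hammer, 200 mm long with a wooden handle, lying on the stone slab 33 mm above the bench; origin under the middle of its length
- wax_tin: bystander: round closed metal tin, 64 mm across, 25 mm tall; origin at the centre of its underside
- wax_block: bystander: block of beeswax 70 x 45 x 28 mm; origin at the centre of its underside
- edge_paint: bystander: small white plastic bottle, 46 mm across, 100 mm tall; origin at the centre of its underside
- glue_jar: bystander: amber glass jar, 68 mm across, 75 mm tall; origin at the centre of its underside
- awl: bystander: awl 140 mm long lying on the bench; origin under the middle of its length
- edge_brush: bystander: brush 160 mm long lying on the bench; origin under the middle of its length
Things that resemble listed ones, but are neither listed nor needed, are in the scene too. Leave any blue look-alike of the part that bears start_button_top alone.

How it is judged:
On the way, in this order (a step that is already met when the one before it is completed fails the run):
1. the selector rests at the fifth speed (value of joint selector between 2.46799 and 2.76799 rad and velocity of joint selector between -0.3 and 0.3 rad/s), for 0.3 s.
2. the start button is pressed right down (value of joint start_button above 0.0048 m and value of joint selector between 2.46799 and 2.76799 rad), for 0.05 s.
3. the start button is up again (value of joint start_button below 0.001 m), for 0.1 s.
At the end, for the whole second after the job is handed in: The selector rests within 0.15 rad (8.6 degrees) of the fifth speed, the start button has been pressed at least 4.8 of its 6 mm and is up again, the other box's knob is within 0.15 rad of its start, and every bystander within 30 mm of its start (value of joint selector between 2.46799 and 2.76799 rad and value of joint start_button below 0.001 m and value of joint creaser_knob below 0.15 rad and distance of each of hammer, wax_tin, wax_block, edge_paint, glue_jar, awl, edge_brush from where it was at the start of the episode below 0.03 m); the robot touches nothing.
It fails at once if the selector was clicked on past the fifth speed (value of joint selector above 2.87979 rad).
It fails at once if the start button was pressed while the selector was not at the fifth speed (value of joint start_button above 0.002 m and not (value of joint selector between 2.41799 and 2.81799 rad)).
It fails at once if the fingers pushed the selector or the machine with over 25 N (contact force between the fingers and machine above 25 N).
It fails at once if the other control box's knob was turned (value of joint creaser_knob above 0.15 rad).
It fails at once if a bystander was knocked away, lifted or carried (not (distance of each of hammer, wax_tin, wax_block, edge_paint, glue_jar, awl, edge_brush from where it was at the start of the episode below 0.03 m)).
It also fails if it takes over 64 s, if anything falls off the work surface, if the arm or the gripper's body presses on something with over 40 N, if the wrist force passes 120 N, or if a joint passes its speed limit or range.

## Working session

There is one attempt and no reset: what is moved stays moved. The work goes in short steps, each a Python script; the robot and the scene stay as the last script left them, time stands still between calls to the robot, and variables do not carry over. Pictures are saved under pics/ and viewed, and the job is handed in when it is done.

```bash
ls; mkdir -p pics; cat > h.py <<'E'
import numpy as np, cv2
from cell import robot
def snap(cam,name=None):
    p,d=robot.snapshot(cam)
    if name: cv2.imwrite('pics/'+name+'.png',p[:,:,::-1])
    return p,d
def cam(c):
    m=robot.camera_model(c); R=cv2.Rodrigues(np.array(m['rvec'],float))[0]
    return np.array(m['mtx']),R,np.array(m['tvec'],float).reshape(3)
def atz(c,u,v,z):
    K,R,t=cam(c); o=-R.T@t; d=R.T@np.linalg.solve(K,[u,v,1.]); return o+d*(z-o[2])/d[2]
def atd(c,u,v,dep):
    K,R,t=cam(c); return R.T@(np.linalg.solve(K,[u,v,1.])*dep-t)
def proj(c,P):
    K,R,t=cam(c); q=K@(R@np.array(P,float)+t); return q[:2]/q[2]
E
python3 - <<'E'
from h import *
for c in ('top','scene'):
    p,d=snap(c,c+'0'); np.save(c+'0d.npy',d)
    K,R,t=cam(c); print(c,-R.T@t, K[0,0])
for n in ['dial_center','pointer_tip','mark_off','mark_5','start_button_top','creaser_knob']:
    for x in robot.mark_of('top',n)[:3]:
        u,v=x['centre'];print(n,round(x['p'],2),round(u*560,1),round(v*420,1))
print(robot.get_t())
E
```

```text
pics
top [ 0.36364993 -0.03604793  1.66069987] 472.21267843337165
scene [1.31940071 0.40213272 0.92670477] 409.8473975552793
dial_center 0.8 282.6 212.1
pointer_tip 0.64 266.0 205.0
mark_off 0.82 260.1 218.2
mark_off 0.22 355.2 197.6
mark_off 0.2 201.1 250.1
mark_5 0.91 300.4 202.1
start_button_top 0.63 356.3 194.6
start_button_top 0.46 234.6 264.8Traceback (most recent call last):
  File "<stdin>", line 6, in <module>
ValueError: it knows: awl, dial_center, edge_brush, edge_paint, glue_jar, hammer, machine, mark, mark_off, pointer_tip, start_button_top, wax_block, wax_tin
```

View pics/top0.png

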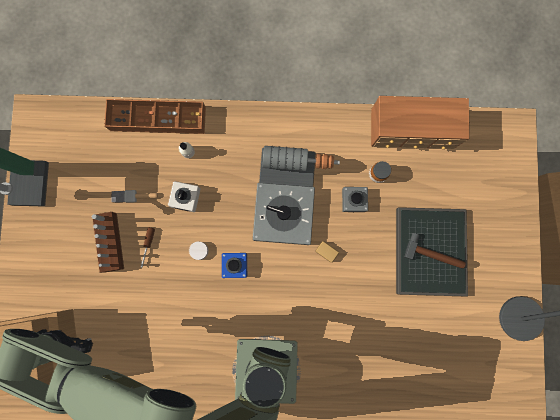

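View pics/scene0.png

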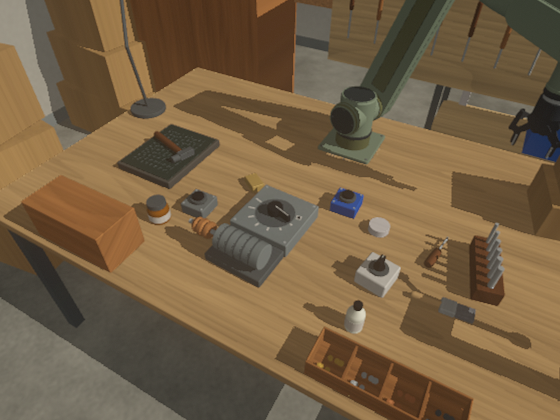

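```bash
python3 - <<'E'
import cv2
p=cv2.imread('pics/top0.png')[130:300,190:400]
cv2.imwrite('pics/top0z.png',cv2.resize(p,None,fx=3.5,fy=3.5,interpolation=cv2.INTER_CUBIC))
E
```

```text
(no output)
```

View pics/top0z.png

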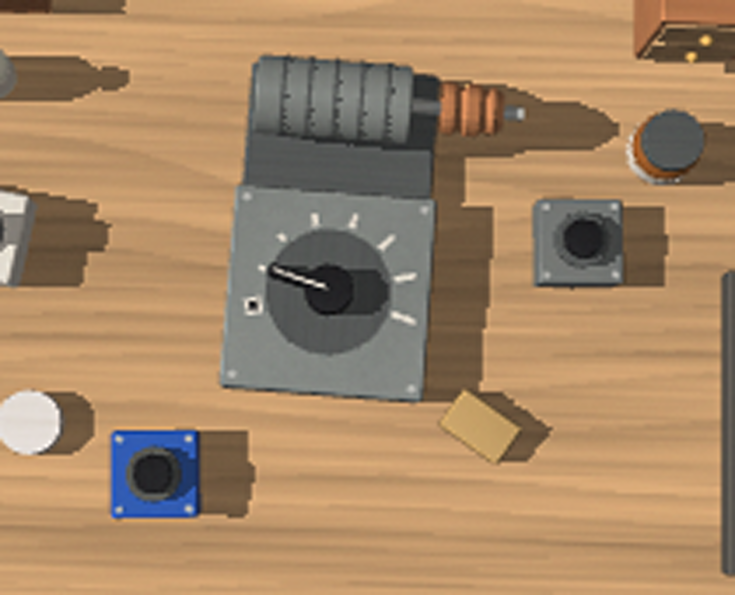

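```bash
python3 - <<'E'
from h import *
from scipy.optimize import least_squares
# zoom pixel -> full; (z+0.5)/3.5-0.5+offset
f=lambda u,v:((u+.5)/3.5-.5+190,(v+.5)/3.5-.5+130)
M=[(253,305),(265,268),(282,237),(316,220),(352,221),(386,243),(405,277),(403,318)]
P=np.array([atz('top',*f(*m),.05)[:2] for m in M])
print(P.round(4))
def res(q):
    a=q[2]+np.radians(105)-np.radians(30)*np.arange(8)
    # radial fit loosely: only angle residuals matter
    d=P-q[:2]; r=np.hypot(*d.T); t=np.c_[np.cos(a),np.sin(a)]
    return np.r_[(d[:,0]*t[:,1]-d[:,1]*t[:,0]), (r-.075)*.5]
s=least_squares(res,[P[:,0].mean(),P[:,1].mean(),0]); print(s.x, s.fun.round(4))
C=[(247,197),(425,209),(411,388),(232,374)]  # screws
Q=np.array([atz('top',*f(*m),.05)[:2] for m in C]); print('screwcentre',Q.mean(0), Q.round(4), np.arctan2(*(Q[0]-Q[3])[::-1]))
print('pointer', [atz('top',*f(*m),.08).round(4) for m in [(272,267),(326,289)]])
d=np.load('top0d.npy')
c='top'
for uv in [f(582,239),f(545,210),f(328,292),f(616,280), f(240,340)]:
    dep=d[int(round(uv[1])),int(round(uv[0]))]; print(np.round(uv,1),atd(c,*uv,dep).round(4))
b=f(582,239); print(atz(c,*b,.06))
E
```

```text
[[ 0.5202  0.0307]
 [ 0.557   0.0202]
 [ 0.5882  0.0045]
 [ 0.606  -0.0285]
 [ 0.6061 -0.0639]
 [ 0.5852 -0.098 ]
 [ 0.5521 -0.1174]
 [ 0.5117 -0.1164]]
[ 0.53546649 -0.04379262 -0.04578163] [ 0.001   0.0011 -0.0001  0.0002 -0.0022 -0.0002 -0.0005  0.0007  0.0005
 -0.0038 -0.0018 -0.0014 -0.0008 -0.0007  0.0002  0.0007]
screwcentre [ 0.53567029 -0.04304568] [[ 0.627   0.0402]
 [ 0.6201 -0.1356]
 [ 0.4435 -0.1258]
 [ 0.4521  0.0489]] -0.04961425537714177
pointer [array([0.5546, 0.0124, 0.08  ]), array([ 0.5348, -0.0402,  0.08  ])]
[355.9 197.9] [ 0.5935 -0.2892  0.059 ]
[345.4 189.6] [ 0.6238 -0.2548  0.0428]
[283.4 213.1] [ 0.5318 -0.0422  0.0814]
[365.6 209.6] [ 0.556  -0.3256  0.0433]
[258.2 226.8] [0.4857 0.0424 0.0468]
[ 0.59336911 -0.28900846  0.06      ]
```

```bash
cat >> h.py <<'E'
C=np.array([.5355,-.0434]); YAW=-.0465
def ori(psi):
    x=np.array([np.cos(psi),np.sin(psi),0]); z=np.array([0,0,-1.]); R=np.c_[x,np.cross(z,x),z]
    return cv2.Rodrigues(R)[0].ravel()
FLIP=0
def pose(deg,off,z,r=.045):
    a=np.radians(deg); p=C+r*np.array([np.cos(a),np.sin(a)])+off*np.array([-np.sin(a),np.cos(a)])
    return np.r_[p,z],a
E
python3 - <<'E'
from h import *
for fl in (0,np.pi):
    for d in (90,72,30,0,-40):
        p,a=pose(d,.017,.062); q=robot.inverse_kinematics(p,ori(a+fl)); print(fl,d,None if q is None else np.round(q,2))
    print(robot.inverse_kinematics([.5935,-.289,.055],ori(fl)))
E
```

```text
0 90 [-0.02  0.4   1.92 -0.    0.82 -1.59]
0 72 [-0.01  0.42  1.89 -0.    0.83 -1.27]
0 30 [-0.03  0.46  1.81 -0.    0.87 -0.55]
0 0 [-0.07  0.48  1.78 -0.    0.88 -0.07]
0 -40 [-0.12  0.49  1.77 -0.    0.89  0.58]
[-4.7056850e-01  5.9371315e-01  1.5809393e+00 -4.4408921e-16
  9.6694020e-01 -4.7056850e-01]
3.141592653589793 90 [-0.02  0.4   1.92 -0.    0.82  1.55]
3.141592653589793 72 [-0.01  0.42  1.89  0.    0.83  1.87]
3.141592653589793 30 None
3.141592653589793 0 None
3.141592653589793 -40 None
None
```

```bash
python3 - <<'E'
from h import *
robot.grip(0.0)
p,a=pose(86,.020,.17); robot.reach(p,ori(a)); print(robot.get_t(), robot.get_eef_pos(), robot.get_grip_width())
p[2]=.064; print(robot.servo_line(p,v=.08,max_force=8)); print(robot.get_eef_pos(),robot.get_wrist_force())
for d in np.arange(82,51,-4):
    p,a=pose(d,.017,.064); s=robot.servo_line(p,ori(a),v=.025,max_force=12)
    print(d,s,np.round(robot.get_wrist_force(),1),round(robot.get_t(),2))
    if s: break
snap('scene','s1'); 
i=cv2.imread('pics/s1.png')[150:300,170:370]; cv2.imwrite('pics/s1z.png',cv2.resize(i,None,fx=4,fy=4,interpolation=2))
E
```

```text
3.5417 [0.51879744 0.0035585  0.17007967] 0.000146912164676301
False
[0.5190976  0.00287431 0.0644655 ] [0.16825998 0.70352419 1.29495738]
82 False [-0.2 -0.   0.3] 5.42
78 False [-0.   0.3  0.3] 5.7
74 False [-0.1 -0.6  0. ] 5.98
70 False [-2.2  1.1  0.7] 6.27
66 False [-1.8  0.7  0.5] 6.55
62 False [-1.8  0.   0.1] 6.83
58 False [-0.4  1.1  1.2] 7.12
54 False [ 0.4 -0.3  0.2] 7.4
```

View pics/s1z.png

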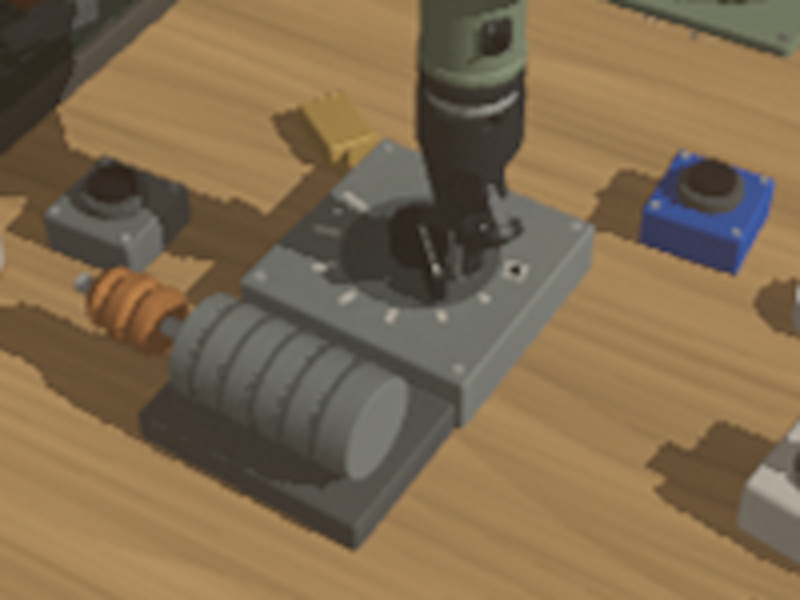

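The picture shows the pointer at bar 2 (zoom pixel ~441,317), with contact and snap at the modelled angles. I'll continue the push and stop just past the last midpoint.

```bash
python3 - <<'E'
from h import *
for d in list(np.arange(50,-27,-4))+[-28,-30,-32,-34,-36]:
    p,a=pose(d,.017,.064); s=robot.servo_line(p,ori(a),v=.025,max_force=12)
    print(d,s,np.round(robot.get_wrist_force(),1),round(robot.get_t(),2))
    if s: break
snap('scene','s2'); 
i=cv2.imread('pics/s2.png')[150:300,170:370]; cv2.imwrite('pics/s2z.png',cv2.resize(i,None,fx=4,fy=4,interpolation=2))
E
```

```text
50 False [ 0.7  0.2 -0.9] 7.73
46 False [-0.5 -0.   0.2] 8.02
42 False [0.3 1.  0.5] 8.3
38 False [-2.2  1.6  0.8] 8.58
34 False [-1.7  1.5  0.3] 8.87
30 False [-0.4 -0.5  0.6] 9.15
26 False [-0.4 -0.3  1.1] 9.43
22 False [-0.2  0.1 -0.2] 9.72
18 False [ 0.3 -0.4 -0.5] 10.0
14 False [-0.3  1.1 -0.4] 10.28
10 False [-2.1  2.1  0.7] 10.57
6 False [-1.1  2.2  0.4] 10.85
2 False [-0.7  1.  -0.4] 11.13
-2 False [-0.5  0.3 -0.5] 11.42
-6 False [ 0.7  0.3 -0.2] 11.7
-10 False [ 0.4  0.3 -0. ] 11.98
-14 False [-0.1  0.  -0.5] 12.27
-18 False [-0.6 -0.1 -0.9] 12.55
-22 False [-0.1  2.1 -0.3] 12.83
-26 False [ 0.3  1.5 -0.4] 13.12
-28 False [ 0.   0.9 -0.5] 13.37
-30 False [ 0.7  0.7 -0.3] 13.62
-32 False [-0.9  0.7 -0.2] 13.87
-34 False [-0.5  0.2  0.6] 14.12
-36 False [-0.  -0.5 -0.2] 14.37
```

View pics/s2z.png

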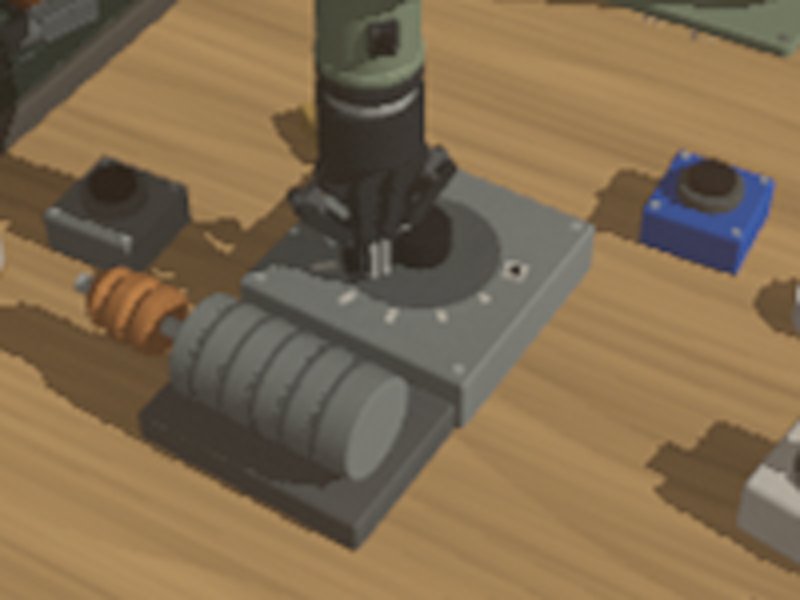

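```bash
python3 - <<'E'
from h import *
p,a=pose(-30,.020,.064); robot.servo_line(p,v=.05)
p[2]=.2; robot.servo_line(p,v=.15)
robot.reach([.5935,-.289,.16],ori(0)); print(robot.get_t(),robot.get_eef_pos())
for c in('scene','top'): snap(c,c+'3')
i=cv2.imread('pics/scene3.png')[150:300,170:370]; cv2.imwrite('pics/s3z.png',cv2.resize(i,None,fx=4,fy=4,interpolation=2))
i=cv2.imread('pics/top3.png')[150:290,230:400]; cv2.imwrite('pics/t3z.png',cv2.resize(i,None,fx=4,fy=4,interpolation=2))
E
```

```text
16.75 [ 0.59339865 -0.28819909  0.15942392]
```

View pics/s3z.png

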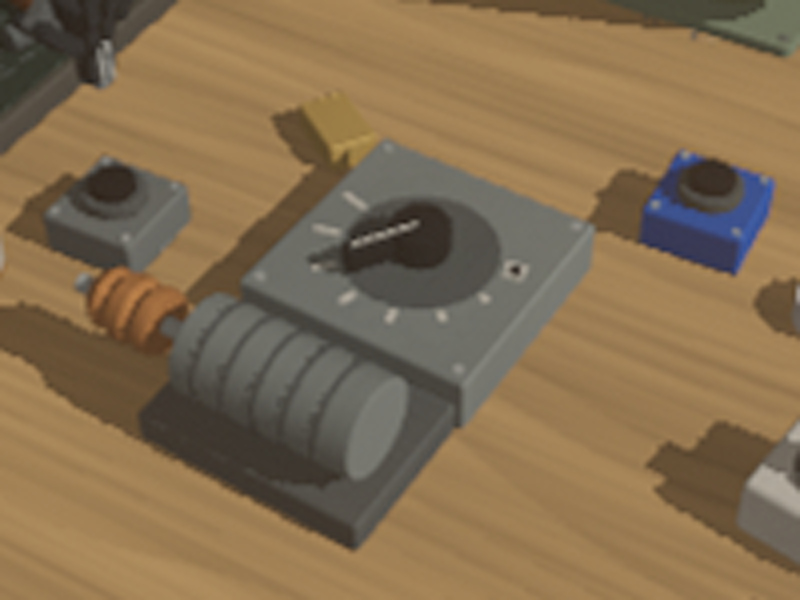

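View pics/t3z.png

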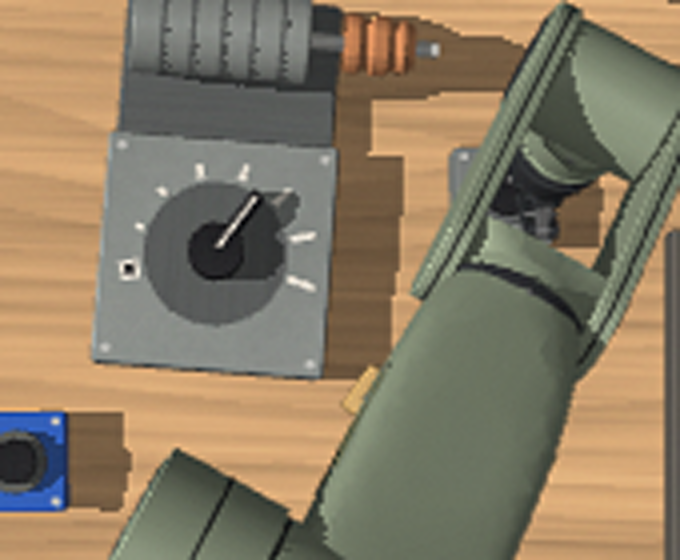

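```bash
python3 - <<'E'
from h import *
from scipy import ndimage
def line(c,img,ang):
    i=cv2.imread(img).astype(int); bright=i.min(2)
    best=[]
    for a in np.arange(ang-25,ang+25,1.):
        u=np.array([np.cos(np.radians(a)),np.sin(np.radians(a))]); 
        pts=np.array([proj(c,np.r_[C+r*u,.080]) for r in np.linspace(.02,.055,25)])
        best.append((ndimage.map_coordinates(bright.astype(float),[pts[:,1],pts[:,0]],order=1).mean().round(1),a))
    print(c,img,sorted(best)[::-1][:5])
for c in('top','scene'):
    line(c,f'pics/{c}0.png',72); line(c,f'pics/{c}3.png',-47)
for c in('top','scene'):
  for n in ('pointer_tip','dial_center','mark_5'):
    for x in robot.mark_of(c,n)[:2]:
        u,v=x['centre'];P=atz(c,u*560,v*420,.08 if n[0]=='p' else .05);print(c,n,round(x['p'],2),P.round(4),np.degrees(np.arctan2(*(P[:2]-C)[::-1])).round(1))
E
```

```text
top pics/top0.png [(np.float64(155.4), np.float64(73.0)), (np.float64(154.5), np.float64(72.0)), (np.float64(143.9), np.float64(74.0)), (np.float64(141.2), np.float64(71.0)), (np.float64(123.9), np.float64(75.0))]
top pics/top3.png [(np.float64(156.5), np.float64(-34.0)), (np.float64(150.7), np.float64(-35.0)), (np.float64(150.0), np.float64(-33.0)), (np.float64(135.9), np.float64(-32.0)), (np.float64(134.7), np.float64(-36.0))]Traceback (most recent call last):
  File "<stdin>", line 12, in <module>
  File "<stdin>", line 8, in line
  File "h.py", line 15, in proj
    K,R,t=cam(c); q=K@(R@np.array(P,float)+t); return q[:2]/q[2]
          ~~~^^^
  File "h.py", line 8, in cam
    m=robot.camera_model(c); R=cv2.Rodrigues(np.array(m['rvec'],float))[0]
ValueError: time passes only in moves, steps and waits
```

```bash
sed -i 's/^def cam(c):/import functools\n@functools.lru_cache(None)\ndef cam(c):/' h.py; cat >> h.py <<'E'
from scipy import ndimage
def line(c,i,lo,hi):
    bright=i.min(2).astype(float); best=[]
    for a in np.arange(lo,hi,1.):
        u=np.array([np.cos(np.radians(a)),np.sin(np.radians(a))])
        pts=np.array([proj(c,np.r_[C+r*u,.080]) for r in np.linspace(.02,.055,25)])
        best.append((float(ndimage.map_coordinates(bright,[pts[:,1],pts[:,0]],order=1).mean().round(1)),float(a)))
    return sorted(best)[::-1][:4]
E
python3 - <<'E'
from h import *
print('old scene',line('scene',cv2.imread('pics/scene0.png'),40,100),line('scene',cv2.imread('pics/scene3.png'),-70,0))
print(robot.get_t())
robot.dwell(.3)
for c in('top','scene'):
    p,d=snap(c); print(c,line(c,p,-70,0))
print(robot.get_t())
E
```

```text
old scene [(104.4, 74.0), (103.2, 75.0), (102.9, 73.0), (100.1, 76.0)] [(110.0, -39.0), (109.1, -38.0), (108.2, -40.0), (106.5, -37.0)]
16.85
top [(156.4, -34.0), (150.6, -35.0), (149.9, -33.0), (135.8, -32.0)]
scene [(110.0, -39.0), (109.2, -38.0), (108.2, -40.0), (106.5, -37.0)]
17.25
```

```bash
python3 - <<'E'
from h import *
for c in('top','scene'):
  K,R,t=cam(c); o=-R.T@t
  for n,lo,hi in(('0',50,95),('3',-70,-5)):
    i=cv2.imread(f'pics/{c}{n}.png'); b=i.min(2).astype(float)
    # ortho-rectify plane z=.08 and z=.05
    for z in(.08,.05):
        g=np.arange(-.1,.1,.0005); X,Y=np.meshgrid(C[0]+g[::-1],C[1]+g[::-1],indexing='ij')
        P=np.stack([X.ravel(),Y.ravel(),np.full(X.size,z)]); q=K@(R@P+t[:,None]); 
        w=cv2.remap(i,(q[0]/q[2]).reshape(X.shape).astype(np.float32),(q[1]/q[2]).reshape(X.shape).astype(np.float32),cv2.INTER_CUBIC)
        cv2.imwrite(f'pics/r_{c}{n}_{int(z*100)}.png',w)
    best=[]
    for a in np.arange(lo,hi,1.):
      for s in np.arange(-.006,.0061,.001):
        e=np.radians(a);u=np.array([np.cos(e),np.sin(e)]);nn=np.array([-u[1],u[0]])
        pts=np.array([proj(c,np.r_[C+r*u+s*nn,.080]) for r in np.linspace(.012,.056,25)])
        best.append((float(ndimage.map_coordinates(b,[pts[:,1],pts[:,0]],order=1).mean().round(1)),float(a),round(float(s),3)))
    print(c,n,sorted(best)[::-1][:5])
A=lambda c:np.vstack([np.hstack([cv2.imread(f'pics/r_{c}{n}_{z}.png') for z in (8,5)]) for n in '3'])
cv2.imwrite('pics/rt.png',A('top'));cv2.imwrite('pics/rs.png',A('scene'))
E
```

```text
top 0 [(154.6, 73.0, 0.0), (154.6, 71.0, 0.001), (153.9, 72.0, 0.0), (152.9, 74.0, -0.001), (150.3, 70.0, 0.001)]
top 3 [(153.4, -36.0, 0.001), (152.4, -34.0, 0.0), (151.9, -35.0, 0.001), (150.8, -37.0, 0.002), (147.8, -33.0, 0.0)]
scene 0 [(103.4, 71.0, 0.002), (103.1, 73.0, 0.001), (103.1, 72.0, 0.001), (102.5, 74.0, 0.0), (102.3, 72.0, 0.002)]
scene 3 [(110.2, -36.0, -0.002), (109.9, -34.0, -0.003), (109.9, -35.0, -0.003), (109.7, -33.0, -0.004), (109.4, -37.0, -0.001)]
```

View pics/rt.png

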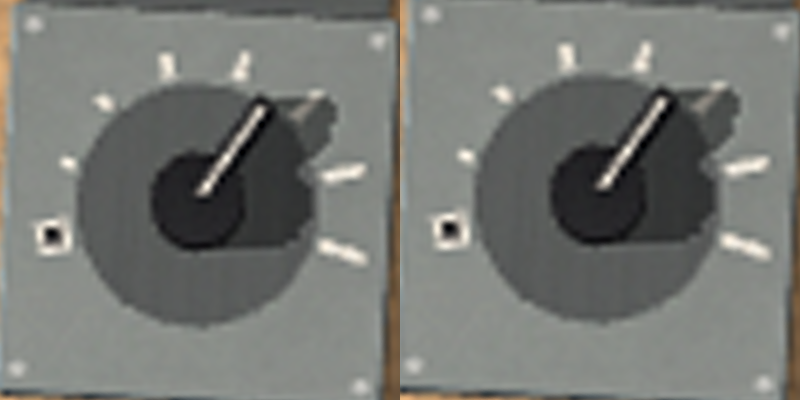

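View pics/rs.png

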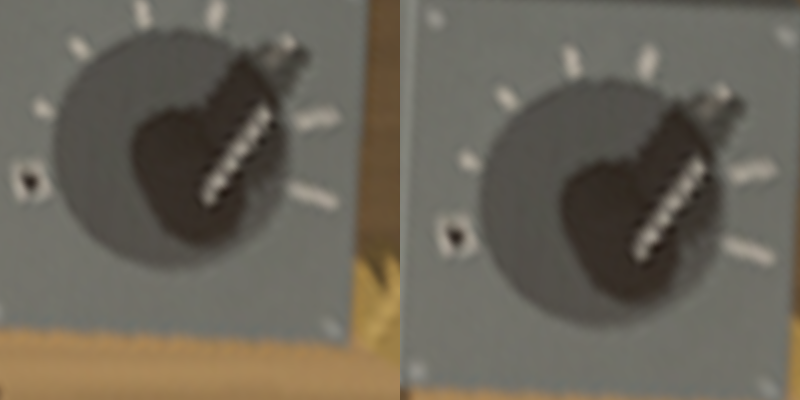

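The pointer stands at about −35.5° (top view: line from (202,192) to (265,105)). That is only just past the midpoint, and bar 5 is at −47.6°, so it didn't snap home. I'll push it gently further.

```bash
python3 - <<'E'
from h import *
p,a=pose(-22,.022,.17); robot.reach(p,ori(a))
p[2]=.064; print(robot.servo_line(p,v=.08,max_force=8))
for d in [-28,-32,-34,-36,-38,-40,-42,-44]:
    p,a=pose(d,.017,.064); s=robot.servo_line(p,ori(a),v=.02,max_force=12)
    print(d,s,np.round(robot.get_wrist_force(),1),round(robot.get_t(),2))
    if s: break
robot.dwell(.3)
p,a=pose(-36,.020,.064); robot.servo_line(p,v=.05)
p[2]=.2; robot.servo_line(p,v=.15)
robot.reach([.5935,-.289,.16],ori(0)); print(robot.get_t(),robot.get_eef_pos())
for c in('top','scene'):
    p,d=snap(c,c+'4'); print(c,line(c,p,-80,0))
i=cv2.imread('pics/top4.png')[150:290,230:400]; cv2.imwrite('pics/t4z.png',cv2.resize(i,None,fx=4,fy=4,interpolation=2))
E
```

```text
False
-28 False [-0.   0.4  0.4] 20.35
-32 False [0.1 0.2 0.2] 20.67
-34 False [-0.2  1.1  0.2] 20.92
-36 False [ 0.4  0.1 -0.2] 21.17
-38 False [0.2 0.  0.4] 21.42
-40 False [0.5 0.2 0.1] 21.67
-42 False [ 0.4  0.5 -0.5] 21.92
-44 False [-1.5 -0.2 -0.9] 22.17
24.9167 [ 0.59343202 -0.28826723  0.15952305]
top [(155.1, -47.0), (152.6, -46.0), (143.6, -48.0), (140.2, -45.0)]
scene [(106.1, -52.0), (105.2, -51.0), (104.5, -53.0), (103.3, -50.0)]
```

View pics/t4z.png

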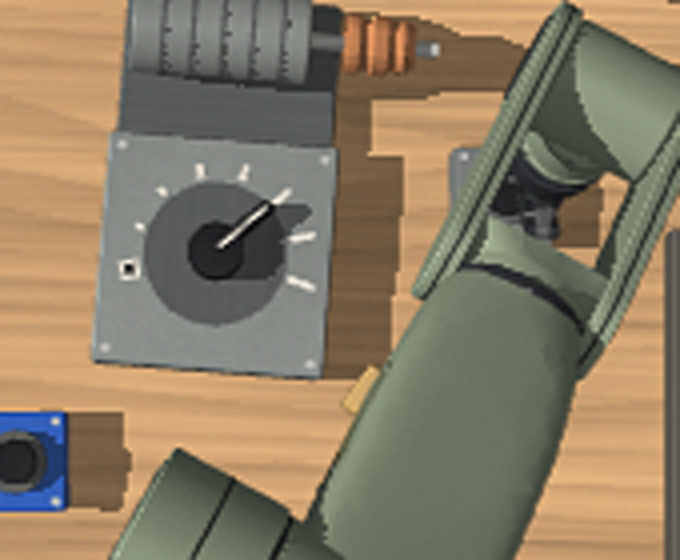

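The pointer now lines up with the fifth bar (tip about (270,205), bar about (285,192)), at −47° against −47.6° expected. Next is the button.

```bash
python3 - <<'E'
from h import *
b=np.array([.5935,-.289])
robot.servo_line([*b,.075],v=.1)
print(robot.servo_line([*b,.044],v=.02,max_force=15),robot.get_eef_pos(),robot.get_wrist_force())
robot.dwell(.2); print(robot.get_eef_pos(),robot.get_wrist_force())
robot.servo_line([*b,.075],v=.03); robot.servo_line([*b,.2],v=.15); robot.dwell(.3)
robot.reach([.40,-.30,.3],ori(0))
for c in('top','scene'):
    p,d=snap(c,c+'5'); print(c,line(c,p,-80,0))
print(robot.get_t())
E
```

```text
True [ 0.59348838 -0.28898606  0.05616071] [-1.27930277  0.13245613  4.72178144]
[ 0.59347403 -0.28898706  0.05606669] [-0.94931984  1.17568295  5.47632491]
top [(149.5, -47.0), (147.2, -46.0), (138.4, -48.0), (135.2, -45.0)]
scene [(105.0, -52.0), (104.1, -51.0), (103.4, -53.0), (102.2, -50.0)]
30.2833
```

View pics/scene5.png

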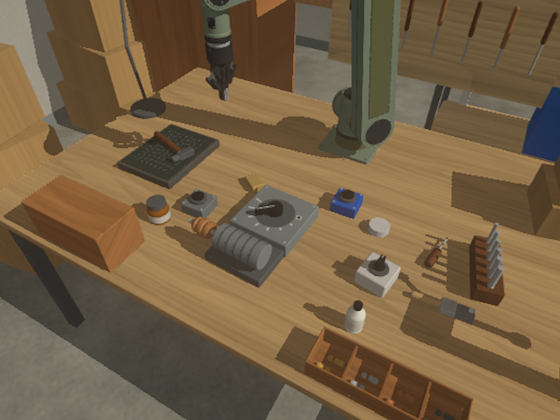

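The stop tripped at z=0.0562. I'll press once more in small steps and log the force, to be sure it bottoms out.

```bash
python3 - <<'E'
from h import *
b=np.array([.5935,-.289])
robot.reach([*b,.15],ori(0)); robot.servo_line([*b,.070],v=.08); robot.dwell(.2)
for z in np.arange(.066,.0505,-.0015):
    s=robot.servo_line([*b,z],v=.015,max_force=20)
    F=np.mean([robot.get_wrist_force()[2] for _ in range(3)]); print(round(z,4),s,robot.get_eef_pos()[2].round(4),F.round(2))
    if s or F>15: break
robot.dwell(.2); print(robot.get_eef_pos()[2],robot.get_wrist_force()[2])
robot.servo_line([*b,.075],v=.03); robot.servo_line([*b,.2],v=.15); 
robot.reach([.40,-.30,.3],ori(0)); robot.dwell(.3)
for c in('top','scene'):
    p,d=snap(c,c+'6'); print(c,line(c,p,-80,0))
print(robot.get_t())
E
```

```text
0.066 False 0.0658 -0.31
0.0645 False 0.0643 -0.96
0.063 False 0.0628 -0.28
0.0615 False 0.0617 2.12
0.06 False 0.0602 2.05
0.0585 False 0.0587 3.46
0.057 False 0.0572 4.48
0.0555 False 0.0561 6.53
0.054 False 0.0559 12.41
0.0525 False 0.0558 17.8
0.05582691395486139 19.194533832897736
top [(149.3, -47.0), (147.0, -46.0), (138.1, -48.0), (134.9, -45.0)]
scene [(104.8, -52.0), (104.0, -51.0), (103.2, -53.0), (102.1, -50.0)]
38.625
```

Force rose along the spring from z≈0.062 and met a hard stop at 0.056, so the button went through its full 6 mm. I'm handing in.

```bash
python3 - <<'E'
from h import *
a=cv2.imread('pics/top0.png').astype(int);b=cv2.imread('pics/top6.png').astype(int)
m=(abs(a-b).max(2)>60).astype(np.uint8); n,l,s,c=cv2.connectedComponentsWithStats(m)
print([(x[:5].tolist()) for x in s[1:] if x[4]>25 and x[1]<300])
robot.close_job()
E
```

```text
[[266, 206, 17, 6, 28], [197, 219, 347, 201, 14078], [474, 237, 67, 35, 1547], [399, 241, 24, 33, 380], [399, 258, 27, 34, 120], [537, 270, 5, 14, 33], [406, 281, 9, 11, 28], [535, 289, 7, 14, 53]]
the job is handed in; nothing more can be done
```

The selector is at the fifth speed, the start button was pressed right down and came back up, and the job is handed in. I pushed the pointer clockwise from position 1 with the closed fingertips and then pressed the button on the grey station. Nothing was grasped.

- **Selector:** my first push left the pointer just past the midpoint between 4 and 5. The check picture showed this, and a second gentle push seated it at the fifth bar before I pressed the button. The top camera last read it at −47°, against −47.6° expected. The scene camera read −52°, but it read about 4–5° more negative than the top camera in every picture after the pushes. I trust the top view. Forces noted while pushing stayed at about 3 N.
- **Start button:** the first press stopped at its force limit with z at 0.056, near the bottom. To be sure, I pressed again in small steps. Force rose along the spring from z ≈ 0.062 and hit a hard stop at 0.056 (19 N), so it went through the full 6 mm. I then lifted the fingers well clear and left the spring to bring it up; I did not measure that it was up.
- **Everything else:** the last scene picture I viewed (after the first press) showed nothing moved. A before/after comparison of the top pictures showed differences at the pointer and in the regions where the arm and its shadow were. The differences near the hammer and slab look like shadow, but I did not check them separately. The other box's knob was not approached.

The clock read about 38.6 s before hand-in.

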